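# Turner out of the half-covered utensil box

## Robot

A 6-joint arm with a two-finger parallel gripper is mounted at the origin on a cart in front of the work surface, level with it; the furniture and walls round the work are solid. World frame = base frame: x ahead of the robot, y to its left, z up, the work surface at z = 0. Lengths are in m, angles in degrees, forces in N, time in s.
With the tool pointing down it reaches from about 0.375 to 0.9 m from the base axis. Payload 3.1 kg.
Tool frame: the origin (TCP) lies at the very end of the fingers, on their centre line; the grasp point (between the pads) lies 19 mm behind it; z points along the fingers, y is the line along which they close (so a half turn about z gives the same grasp; the last joint's range is limited). The gripper opens to 87 mm and grips with 3 to 60 N. Pads are 19 mm wide; open, the fingers measure 117 mm over their backs; the gripper's body (75 mm by 190 mm) begins 51 mm behind the grasp point.
Start: joints at [60.934, 30.224, 82.088, -0, 67.689, -10.227], TCP at [0.202, 0.592, 0.223] pointing down, gripper open.
Joint ranges: [-176.69, 176.69], [-43.24, 126.21], [12.49, 139.97], [-82, 262], [0, 151.66], [-163.58, 163.58]. Speed limits (degrees/s): [159.86, 159.86, 180, 180, 180, 180].

## Interface

Orientations are given as a 3x3 rotation matrix whose columns are the frame's x, y, z axes.
In Python, from rig import bot gives the robot as it stands.
- The arm moves only by the tool move_arm, never from a script. Its argument "increments" is a list of rows, each an object with "xyz": the shift along the tool's x, y, z in mm, a list of three; "roll": the turn about the tool's z in rad; "grip": the opening in per cent of the stroke, from 0 (shut) to 100 (fully open). A call has 1 to 5 rows; each row shifts and turns the commanded pose from where the row before left it, along the tool's axes as they then stand; what a row does not reach is not made up. A row lasts 1/12 s, in which the tool goes at most 41.7 mm and 7.16 degrees, less where a joint would pass 70% of its speed; a pose out of reach is approached as far as the arm can. A call is refused whole if a number of a shift passes 41.7 or a number of a turn 0.125, either way. A call with a gripper value outside its range is refused whole. The fingers move at their own pace and stop on an object; the grip force is fixed at half the most. Time passes only in rows, so rows that do not move let the fingers close. It gives the time, the measured TCP pose, the force, the opening and the grip force at its end, in the units of the state.
- bot.read_state(): the state, without advancing time (a new reading comes with each control period).
- bot.capture(name): name is "scene" or "top" or "wrist"; returns (picture, depth): 420x560x3 uint8, red, green, blue; 420x560 float32, m along the optical axis (not along the pixel's ray), 0 where there is no reading.
- bot.camera_model(name): a dict with "intrinsics" (3x3 intrinsics, pixels), "rvec" (rotation vector, rad) and "tvec" (3), from world to camera coordinates, as OpenCV has them; the wrist camera has in their place "tool_from_camera" (4x4, takes a point from camera to tool coordinates, whose origin is the TCP and whose axes are the flange's). Camera axes: x right, y down, z forward; pixel columns grow to the right and rows downward; lengths in m; the calibration is good to about 2 mm. A picture is of the moment at which its call begins: read the wrist's pose just before it. camera_model takes no time and is no camera call.
- bot.hand_in(): hands the job in; it is judged then, once.
Trained networks look in the newest picture that a camera, given by its name, has taken for a name from the list of things; names that differ only in an ending like _2 or _b are one class to them, and where a whole thing is asked for, a point or a joint stands for the part that bears it (a point fixed in the world has none). Each returns a list of dicts, best first, with "conf" (0 to 1); they miss things now and then, are a little off and sometimes report something else, mostly with a low value. They report only what shows in the picture. A call takes as long as a camera call.
- bot.spot_in(label, camera): "at" ([x, y, z] in m, in the coordinates of the camera as it stood for that picture, good to about 4 mm: the middle of the surface that is visible of it).
- bot.trace(label, camera): "mask" (420x560 bool, what is visible of it).
The state is a dict: "time_s": time; "joint_positions": joint angles; "qvel": joint speeds; "tau": joint torques, N m; "position": TCP position; "tcp_rot": TCP orientation; "force": force on the tool from outside, world axes, zero at the start; "moment": the same for the moment, N m; "opening": opening from 0.0 (shut) to 1.0 (fully open); "grasp_force": force on a finger pad.
Only numpy, scipy, OpenCV 4.12 (cv2) and the standard library are available. Lean on these libraries where they do the work, as an engineer would, in place of code of your own. Each camera call takes 0.05 s, during which the arm holds its last target. There are 200 camera calls.

## Task

A small wooden board lies across the mouth of the half-covered utensil box: move it onto the matching board on the worktop so that the two form a neat square pile, and let go of it. Then take the turner (spatula) out through the mouth, handle first and tilted so that its blade slides out from under the fixed cover without being forced, and finish while still holding the whole turner in the air, well clear above the box (at least 5 cm over its top); do not put it down. Leave the piled boards and the other things on the worktop alone.

Things in the scene. Friction and masses are not known exactly. Their poses are not given: they have to be found in the camera images.
- box: Light wood utensil box, fixed, 356x176x70 mm. Origin: centre of underside; x along its length, y across, z up. Walls and floor 8 mm thick (inside 340x160 mm, inner floor at z = 8 mm). Open on top only from x = -170 to -10 mm (the mouth, at the robot's left); from x = -10 mm to the +x end a fixed cover 8 mm thick, flush with the rim, leaves 54 mm of height under it.
- box_mouth (a point): Centre of the box's mouth, at rim height (70 mm over the worktop).
- turner: Turner (spatula), 297 mm long, 0.08 kg, flat on the box's inner floor, handle under the mouth, blade under the cover. Origin: under its middle, at its underside; x from handle to blade, z up. Handle x = -149 to -24 mm, 24 mm wide, 16 mm thick; neck 10 mm wide, 4 to 8 mm above the underside; blade x = 60 to 149 mm, 52 mm wide, 10 mm thick.
- turner_handle_end (a point): End of the turner's handle.
- turner_blade_end (a point): Tip of the turner's blade.
- cover_board: Plain wooden board 190x62x14 mm, 0.12 kg, lying loose across the box's mouth on the two long rims. Origin: centre of its underside; x along its length, z up.
- base_board: The matching board, 190x62x14 mm, lying loose on the worktop to the right of the box, the base of the pile. Origin: centre of its underside; x along its length, z up. Either end of a board may lie over either end of the other.
- soup_tin: Bystander, to be left alone: short food tin, 75 mm across, 58 mm tall. Origin: centre of its underside.
- sill_pot: Bystander, to be left alone: small round lidded tub, 69 mm across, 41 mm tall. Origin: centre of its underside.
- salt_shaker: Bystander, to be left alone: salt shaker, 44 mm across, 90 mm tall. Origin: centre of its underside.
- mug: Bystander, to be left alone: flowered mug, 84x119x92 mm with its handle. Origin: centre of its underside.
- cup: Bystander, to be left alone: plain plastic cup, 77 mm across, 105 mm tall. Origin: centre of its underside.

How it is judged (in metres and radians):
On the way, in this order (a step that is already met when the one before it is completed fails the run):
1. the cover board lies squarely on the base board, released (horizontal distance between cover_board and base_board below 0.012 m and angle between the x axis of cover_board and the x axis of base_board, either way round below 0.14 rad and z of cover_board in the frame of base_board between 0.011 and 0.017 m and angle between base_board's own z axis and vertical below 0.06 rad and height (world z) of base_board below 0.004 m and contact force between the fingers and cover_board below 0.1 N and linear speed of cover_board below 0.03 m/s), for 0.2 s.
2. the turner passes the mouth at a tilt: handle end out above the rim, blade tip still inside under the cover (z of turner_handle_end in the frame of box above 0.085 m and z of turner_blade_end in the frame of box between 0 and 0.062 m and x of turner_blade_end in the frame of box above 0 m), for 0.1 s.
At the end, for the whole second after the job is handed in: The turner is held still in the fingers, touching nothing else, ends and middle 40 mm or more above the box top (110 mm above the worktop); the cover board lies released, flat on the base board on the worktop, centres within 12 mm, edges within 0.14 rad (all of step 1 and height (world z) of each of turner_handle_end, turner_blade_end, turner above 0.11 m and contact force between the fingers and turner above 1 N and contact force between turner and box below 0.05 N and contact force between turner and soup_tin below 0.05 N and contact force between turner and sill_pot below 0.05 N and contact force between turner and salt_shaker below 0.05 N and contact force between turner and mug below 0.05 N and contact force between turner and cup below 0.05 N and contact force between turner and cover_board below 0.05 N and contact force between turner and base_board below 0.05 N and linear speed of turner below 0.05 m/s); the arm keeps its last pose, push and grip.
It fails at once if the turner is forced against the box (over 40 N) (contact force between turner and box above 40 N).
It fails at once if a bystander is moved more than 30 mm (distance of any of soup_tin, sill_pot, salt_shaker, mug, cup from where it was at the start of the episode above 0.03 m).
It also fails if it takes over 54 s, if anything falls off the work surface, if the arm or the gripper's body presses on something with over 40 N, if the wrist force passes 120 N, or if a joint passes its speed limit or range.

## Working session

There is one attempt and no reset: what is moved stays moved. The work goes in short steps, Python scripts to look and compute and a tool call to move; the robot and the scene stay as the last step left them, time stands still between calls to the robot, and variables do not carry over. Pictures are saved under pics/ and viewed, at most 10 in all, crops included, and the job is handed in when it is done.

Besides the shell and the picture viewer there is one more tool, called by a JSON object that holds its "op" and its "data". move_arm: Moves the arm, as the interface text tells. Its arguments: {"type":"object","properties":{"increments":{"type":"array"}},"required":["increments"]}

```bash
mkdir -p pics; ls; cat > h.py <<'E'
import numpy as np,cv2
from rig import bot
def cam(n):
    m=bot.camera_model(n);K=np.array(m['intrinsics'])
    if 'rvec' in m:
        R=cv2.Rodrigues(np.array(m['rvec'],float))[0];t=np.array(m['tvec'],float).ravel()
        return K,R.T,-R.T@t
    s=bot.read_state();T=np.eye(4);T[:3,:3]=s['tcp_rot'];T[:3,3]=s['position']
    T=T@np.array(m['tool_from_camera']);return K,T[:3,:3],T[:3,3]
def shot(n,fn=None):
    c=cam(n);p,d=bot.capture(n)
    if fn: cv2.imwrite('pics/'+fn,p[:,:,::-1])
    K,R,t=c;v,u=np.mgrid[:420,:560]
    P=np.stack([(u-K[0,2])/K[0,0]*d,(v-K[1,2])/K[1,1]*d,d],-1)@R.T+t
    P[d==0]=np.nan
    return P,p,d,c
def rect(P2):
    (c,s,a)=cv2.minAreaRect(np.float32(P2)*1000);return np.round(c,1),np.round(s,1),round(a,2)
E
python3 - <<'E'
from h import *
P,p,d,c=shot('top','top.png')
print(bot.read_state()['tcp_rot'])
for l in ['box','turner','cover_board','base_board','soup_tin','sill_pot','salt_shaker','mug','cup']:
    for r in bot.trace(l,'top')[:2]:
        m=r['mask']; q=P[m];q=q[~np.isnan(q[:,0])]
        if len(q)<10: continue
        z=np.median(q[:,2]);k=q[abs(q[:,2]-z)<.008]
        v,u=np.nonzero(m);print(l,round(r['conf'],2),len(q),'uv',int(u.mean()),int(v.mean()),'z',round(z,4),*rect(k[:,:2]))
P,*_=shot('scene','scene.png')
E
```

```text
pics
[[-9.46443847e-01  3.22867003e-01 -9.71396301e-04]
 [ 3.22868292e-01  9.46442163e-01 -1.81577460e-03]
 [ 3.33116712e-04 -2.03216177e-03 -9.99997880e-01]]
box 0.92 8381 uv 243 255 z 0.0671 [504.3 125.8] [356.1 183.5] 87.08
turner 0.61 121 uv 209 263 z 0.0219 [510.1 203.9] [123.5  20.1] 87.03
cover_board 0.67 1840 uv 201 257 z 0.0832 [509.7 213.9] [ 62.1 193. ] 86.39
base_board 0.89 1526 uv 378 240 z 0.013 [ 453.1 -247. ] [190.   65.2] 14.6
base_board 0.19 1254 uv 159 198 z 0.0557 [726.9 280.9] [ 81.1 110.5] 47.21
soup_tin 0.63 774 uv 292 178 z 0.0523 [692.6 -84.6] [72.2 79.2] 72.82
sill_pot 0.86 570 uv 260 186 z 0.0392 [698.8   7.9] [64. 69.] 73.35
sill_pot 0.22 175 uv 212 262 z 0.0214 [511.  201.2] [128.8  22.7] 89.35
salt_shaker 0.63 317 uv 214 193 z 0.0565 [691.4 136.8] [19.5 35.9] 4.47
mug 0.95 1227 uv 159 198 z 0.0566 [716.3 277.4] [102.6  86.8] 78.69
cup 0.87 888 uv 332 158 z 0.0674 [ 703.  -203.3] [63.3 74.4] 67.5
```

View pics/top.png

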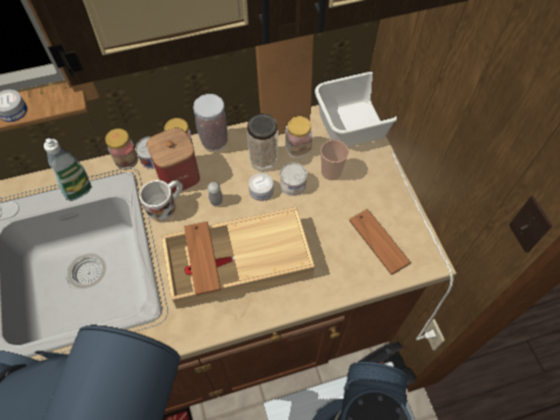

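View pics/scene.png

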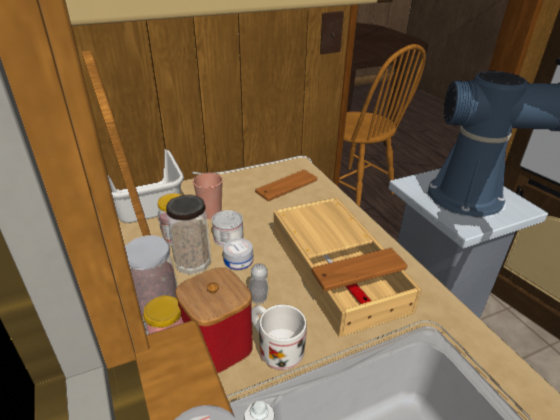

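The top view shows the box (165–312, 210–298), with the cover board across its mouth at about (201, 257) and the red handle under it. The base board is at (380, 240), and the bystanders are behind the box. The scene view agrees. I'll move over the cover board first.

{"op": "move_arm", "data": {"increments": [{"xyz": [-34.5,-21.5,3],"roll": 0,"grip": 100},{"xyz": [-34.5,-21.5,3],"roll": 0,"grip": 100},{"xyz": [-34.5,-21.5,3],"roll": 0,"grip": 100},{"xyz": [-34.5,-21.5,3],"roll": 0,"grip": 100},{"xyz": [-34.5,-21.5,3],"roll": 0,"grip": 100}]}}

```text
time_s: 0.97
position: [0.3311, 0.4327, 0.2076]
tcp_rot: [[-0.947, 0.322, 0.001], [0.322, 0.947, 0.0], [-0.0, 0.001, -1.0]]
force: [0.5, -0.2, -0.6]
opening: 0.999
grasp_force: 0.0
```

{"op": "move_arm", "data": {"increments": [{"xyz": [-34.5,-21.5,3],"roll": 0,"grip": 100},{"xyz": [-34.5,-21.5,3],"roll": 0,"grip": 100},{"xyz": [-34.5,-21.5,3],"roll": 0,"grip": 100},{"xyz": [-34.5,-21.5,3],"roll": 0,"grip": 100},{"xyz": [-34.5,-21.5,3],"roll": 0,"grip": 100}]}}

```text
time_s: 1.38
position: [0.46, 0.275, 0.1927]
tcp_rot: [[-0.946, 0.323, 0.001], [0.323, 0.946, 0.0], [-0.001, 0.001, -1.0]]
force: [0.0, 0.1, -0.1]
opening: 0.999
grasp_force: 0.0
```

{"op": "move_arm", "data": {"increments": [{"xyz": [-34.5,-21.5,3],"roll": 0,"grip": 100},{"xyz": [-34.5,-21.5,3],"roll": 0,"grip": 100},{"xyz": [0,0,0],"roll": -0.089,"grip": 100},{"xyz": [0,0,0],"roll": -0.089,"grip": 100},{"xyz": [0,0,0],"roll": -0.089,"grip": 100}]}}

```text
time_s: 1.8
position: [0.5111, 0.2124, 0.1865]
tcp_rot: [[-0.998, 0.06, 0.0], [0.06, 0.998, 0.0], [-0.0, 0.0, -1.0]]
force: [-0.5, 0.0, -0.1]
opening: 1.002
grasp_force: 0.0
```

```bash
python3 - <<'E'
from h import *
P,p,d,c=shot('wrist','w1.png')
s=bot.read_state();print(s['position'],s['tcp_rot'][:,1] if hasattr(s['tcp_rot'],'shape') else s['tcp_rot'])
for l in ['cover_board','turner','box']:
  for r in bot.trace(l,'wrist')[:1]:
    q=P[r['mask']];q=q[~np.isnan(q[:,0])];z=np.median(q[:,2]);k=q[abs(q[:,2]-z)<.006]
    print(l,r['conf'],z,*rect(k[:,:2]),k.min(0),k.max(0))
E
```

```text
[0.51080089 0.21287896 0.18652255] [ 5.60574773e-02  9.98427543e-01 -2.68057086e-05]
cover_board 0.79 0.08346011575134288 [510.4 210.6] [ 62.2 189.8] 86.42 [0.41406601 0.17546003 0.07892516] [0.60686845 0.24702963 0.08595176]
turner 0.84 0.020823200758459393 [511.2 190.5] [142.5  23.1] 88.98 [0.5006997  0.11915648 0.01486472] [0.52382784 0.26173855 0.025364  ]
box 0.76 0.06891424532924878 [493.9 122.7] [356.6 154.1] 86.96 [ 0.40884128 -0.05725713  0.06294813] [0.56862045 0.30395437 0.07218789]
```

View pics/w1.png

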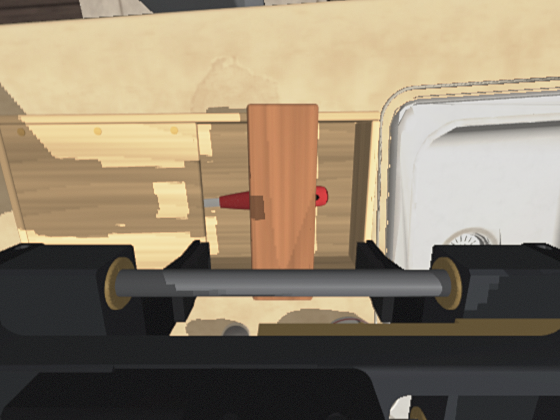

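The wrist view shows the board upright at (283, 200), with the red handle end showing at (322, 196). The grasp is almost aligned, so I'm going down.

{"op": "move_arm", "data": {"increments": [{"xyz": [0,-2.3,38],"roll": 0.005,"grip": 100},{"xyz": [0,0,38],"roll": 0,"grip": 100},{"xyz": [0,0,30],"roll": 0,"grip": 100},{"xyz": [0,0,9.5],"roll": 0,"grip": 100},{"xyz": [0,0,0],"roll": 0,"grip": 100}]}}

```text
time_s: 2.42
position: [0.5082, 0.2112, 0.0688]
tcp_rot: [[-0.998, 0.067, -0.006], [0.067, 0.998, -0.001], [0.006, -0.001, -1.0]]
force: [0.4, 0.6, 0.8]
opening: 1.001
grasp_force: 0.0
```

{"op": "move_arm", "data": {"increments": [{"xyz": [0,0,0],"roll": 0,"grip": 60},{"xyz": [0,0,0],"roll": 0,"grip": 60},{"xyz": [0,0,0],"roll": 0,"grip": 60},{"xyz": [0,0,0],"roll": 0,"grip": 60},{"xyz": [0,0,0],"roll": 0,"grip": 60}]}}

```text
time_s: 2.83
position: [0.511, 0.2116, 0.0724]
tcp_rot: [[-0.998, 0.067, 0.003], [0.067, 0.998, 0.001], [-0.003, 0.001, -1.0]]
force: [0.7, -0.1, 6.4]
opening: 0.705
grasp_force: 29.0
```

{"op": "move_arm", "data": {"increments": [{"xyz": [0,0,-20],"roll": 0,"grip": 60},{"xyz": [0,0,-40],"roll": 0,"grip": 60},{"xyz": [0,0,-30],"roll": 0,"grip": 60},{"xyz": [2.3,-30,0],"roll": 0,"grip": 60},{"xyz": [2.3,-38.4,0],"roll": 0,"grip": 60}]}}

```text
time_s: 3.25
position: [0.5033, 0.1449, 0.1641]
tcp_rot: [[-0.998, 0.062, 0.008], [0.062, 0.998, 0.001], [-0.008, 0.002, -1.0]]
force: [0.1, -1.3, -1.2]
opening: 0.71
grasp_force: 30.0
```

{"op": "move_arm", "data": {"increments": [{"xyz": [2.3,-38.4,0],"roll": 0,"grip": 60},{"xyz": [2.3,-38.4,0],"roll": 0,"grip": 60},{"xyz": [2.3,-38.4,0],"roll": 0,"grip": 60},{"xyz": [2.3,-38.4,0],"roll": 0,"grip": 60},{"xyz": [2.3,-38.4,0],"roll": 0,"grip": 60}]}}

```text
time_s: 3.67
position: [0.4762, -0.049, 0.1617]
tcp_rot: [[-0.998, 0.067, 0.001], [0.067, 0.998, -0.0], [-0.001, -0.0, -1.0]]
force: [1.9, 0.1, -1.1]
opening: 0.709
grasp_force: 30.0
```

{"op": "move_arm", "data": {"increments": [{"xyz": [2.3,-30,0],"roll": 0,"grip": 60},{"xyz": [0,0,0],"roll": 0,"grip": 60},{"xyz": [0,0,0],"roll": 0,"grip": 60}]}}

```text
time_s: 3.92
position: [0.4724, -0.0788, 0.1615]
tcp_rot: [[-0.997, 0.071, 0.001], [0.071, 0.997, -0.0], [-0.001, -0.0, -1.0]]
force: [0.1, -0.1, -0.5]
opening: 0.706
grasp_force: 30.0
```

```bash
python3 - <<'E'
from h import *
s=bot.read_state();print(s['position'],s['tcp_rot'],s['joint_positions'])
for n in ['wrist','top']:
  P,p,d,c=shot(n,n+'2.png')
  for l in ['base_board','cover_board']:
   for r in bot.trace(l,n)[:2]:
    q=P[r['mask']];q=q[~np.isnan(q[:,0])];z=np.median(q[:,2]);k=q[abs(q[:,2]-z)<.006]
    if len(k)>5: print(n,l,r['conf'],z,*rect(k[:,:2]),k.min(0),k.max(0))
E
```

```text
[ 0.47239361 -0.07875181  0.16149289] [[-9.97484593e-01  7.08782321e-02  8.73999733e-04]
 [ 7.08781654e-02  9.97484974e-01 -1.07106567e-04]
 [-8.79393125e-04 -4.48896531e-05 -9.99999612e-01]] [-2.28752762e+01  2.44856843e+01  1.06326032e+02  1.82623280e-02
  4.91397613e+01 -1.08822787e+02]
wrist base_board 0.94 0.013253758349306255 [ 453.  -251.5] [190.3  63.7] 14.48 [ 0.35431296 -0.30395632  0.00728198] [ 0.54035305 -0.19817646  0.01646511]
wrist cover_board 0.58 0.17251857235797563 [443.4 -78.4] [ 62.7 134.1] 86.03 [ 0.37483268 -0.11354013  0.16694197] [ 0.51188302 -0.0432867   0.1751143 ]
top base_board 0.97 0.012783551648454905 [ 452.9 -247.3] [191.8  64.5] 14.66 [ 0.35410774 -0.30122041  0.00678362] [ 0.54703455 -0.19446055  0.01876508]
top cover_board 0.64 0.17200774213861458 [470.7 -74.4] [ 62.6 191.8] 85.97 [ 0.37404104 -0.1047055   0.16605509] [ 0.567732   -0.03735309  0.17798279]
```

View pics/wrist2.png

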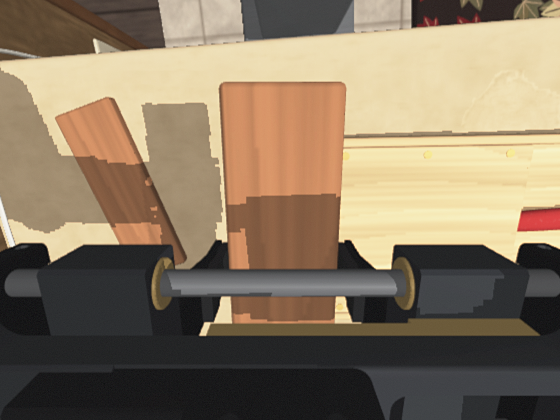

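The wrist view shows the held board at (283, 200), gripped straight, and the base board at the left around (120, 180). I'm moving over it and turning to match.

{"op": "move_arm", "data": {"increments": [{"xyz": [1.2,-30,0],"roll": 0,"grip": 60},{"xyz": [1.2,-38,0],"roll": 0,"grip": 60},{"xyz": [1.2,-38,0],"roll": 0,"grip": 60},{"xyz": [1.2,-38,0],"roll": 0,"grip": 60},{"xyz": [1,-30.2,0],"roll": 0,"grip": 60}]}}

```text
time_s: 4.63
position: [0.4554, -0.2523, 0.1612]
tcp_rot: [[-0.998, 0.065, 0.001], [0.065, 0.998, -0.001], [-0.001, -0.001, -1.0]]
force: [-0.3, 0.8, -1.3]
opening: 0.71
grasp_force: 30.0
```

{"op": "move_arm", "data": {"increments": [{"xyz": [0,0,35],"roll": -0.108,"grip": 60},{"xyz": [0,0,35],"roll": -0.108,"grip": 60},{"xyz": [0,0,25],"roll": -0.107,"grip": 60},{"xyz": [0,0,0],"roll": 0,"grip": 60},{"xyz": [0,0,0],"roll": 0,"grip": 60}]}}

```text
time_s: 5.05
position: [0.4545, -0.2492, 0.0651]
tcp_rot: [[-0.968, -0.252, -0.003], [-0.252, 0.968, 0.002], [0.002, 0.003, -1.0]]
force: [0.7, -1.1, -0.6]
opening: 0.708
grasp_force: 30.0
```

```bash
python3 - <<'E'
from h import *
s=bot.read_state();print(s['position'],s['tcp_rot'],s['joint_positions'])
for n in ['top','wrist']:
  P,p,d,c=shot(n,n+'3.png')
  for l in ['base_board','cover_board']:
   for r in bot.trace(l,n)[:2]:
    q=P[r['mask']];q=q[~np.isnan(q[:,0])];z=np.median(q[:,2]);k=q[abs(q[:,2]-z)<.006]
    if len(k)>5: print(n,l,r['conf'],z,*rect(k[:,:2]))
E
```

```text
[ 0.45453838 -0.24922509  0.06508425] [[-0.96774357 -0.25192225 -0.0027502 ]
 [-0.25192904  0.96774252  0.00248432]
 [ 0.00203563  0.00309704 -0.99999313]] [-4.11027357e+01  3.65069701e+01  1.04517584e+02  5.80380212e-03
  3.91877615e+01 -1.45698783e+02]
top base_board 0.67 0.01241549253033325 [ 399.4 -244.9] [112.8  55.8] 38.21
top cover_board 0.85 0.07566937611193536 [ 453.9 -246.7] [190.2  63.9] 14.66
wrist cover_board 0.64 0.07865678931301881 [ 428.3 -259.6] [134.   62.9] 14.78
```

{"op": "move_arm", "data": {"increments": [{"xyz": [0,0,25],"roll": 0,"grip": 60},{"xyz": [0,0,15],"roll": 0,"grip": 60},{"xyz": [0,0,6.5],"roll": 0,"grip": 60},{"xyz": [0,0,0],"roll": 0,"grip": 60},{"xyz": [0,0,0],"roll": 0,"grip": 60}]}}

```text
time_s: 5.77
position: [0.4553, -0.2508, 0.02]
tcp_rot: [[-0.967, -0.253, 0.0], [-0.253, 0.967, -0.0], [-0.0, -0.0, -1.0]]
force: [0.2, 0.2, -1.2]
opening: 0.707
grasp_force: 30.0
```

{"op": "move_arm", "data": {"increments": [{"xyz": [0,0,1.5],"roll": 0,"grip": 60},{"xyz": [0,0,1],"roll": 0,"grip": 60},{"xyz": [0,0,0],"roll": 0,"grip": 60},{"xyz": [0,0,0],"roll": 0,"grip": 60}]}}

```text
time_s: 6.1
position: [0.4552, -0.2508, 0.0175]
tcp_rot: [[-0.967, -0.253, 0.001], [-0.253, 0.967, -0.001], [-0.001, -0.001, -1.0]]
force: [0.3, -0.1, -1.5]
opening: 0.711
grasp_force: 30.0
```

{"op": "move_arm", "data": {"increments": [{"xyz": [0,0,1],"roll": 0,"grip": 60},{"xyz": [0,0,1],"roll": 0,"grip": 60},{"xyz": [0,0,0],"roll": 0,"grip": 60},{"xyz": [0,0,0],"roll": 0,"grip": 60}]}}

```text
time_s: 6.43
position: [0.4552, -0.2508, 0.0164]
tcp_rot: [[-0.967, -0.253, 0.001], [-0.253, 0.967, -0.001], [-0.001, -0.001, -1.0]]
force: [-1.2, 0.7, 9.4]
opening: 0.708
grasp_force: 30.0
```

Contact felt. I'll open and lift.

{"op": "move_arm", "data": {"increments": [{"xyz": [0,0,-0.6],"roll": 0,"grip": 60},{"xyz": [0,0,0],"roll": 0,"grip": 100},{"xyz": [0,0,0],"roll": 0,"grip": 100},{"xyz": [0,0,0],"roll": 0,"grip": 100},{"xyz": [0,0,0],"roll": 0,"grip": 100}]}}

```text
time_s: 6.85
position: [0.4549, -0.2506, 0.0155]
tcp_rot: [[-0.967, -0.253, -0.0], [-0.253, 0.967, 0.0], [0.0, 0.0, -1.0]]
force: [0.4, -1.0, -0.5]
opening: 0.925
grasp_force: 0.0
```

{"op": "move_arm", "data": {"increments": [{"xyz": [0,0,0],"roll": 0,"grip": 100},{"xyz": [0,0,-20],"roll": 0,"grip": 100},{"xyz": [0,0,-40],"roll": 0,"grip": 100},{"xyz": [0,0,-40],"roll": 0,"grip": 100},{"xyz": [0,0,-40],"roll": 0,"grip": 100}]}}

```text
time_s: 7.27
position: [0.4543, -0.2501, 0.1566]
tcp_rot: [[-0.967, -0.253, -0.002], [-0.253, 0.967, 0.002], [0.001, 0.002, -1.0]]
force: [1.7, -0.6, -0.9]
opening: 0.998
grasp_force: 0.0
```

```bash
python3 - <<'E'
from h import *
s=bot.read_state();print(s['position'],s['tcp_rot'],s['joint_positions'],s['opening'])
for n in ['top','wrist']:
  P,p,d,c=shot(n,n+'4.png')
  for l in ['base_board','cover_board']:
   for r in bot.trace(l,n)[:1]:
    q=P[r['mask']];q=q[~np.isnan(q[:,0])]
    for a,b in ((.005,.019),(.022,.034)):
      k=q[(q[:,2]>a)&(q[:,2]<b)]
      if len(k)>5: print(n,l,round(r['conf'],2),a,len(k),k[:,2].mean(),*rect(k[:,:2]))
E
```

```text
[ 0.45431831 -0.25007366  0.15656833] [[-0.96737654 -0.25333696 -0.00173793]
 [-0.2533396   0.96737622  0.0015153 ]
 [ 0.00129735  0.00190615 -0.99999734]] [-4.11890501e+01  2.75697072e+01  1.00995437e+02 -3.06080834e-04
  5.15669660e+01 -1.45864022e+02] 0.9979503773813012
top base_board 0.66 0.005 93 0.011011674319138071 [ 441.5 -219.5] [180.4  11. ] 17.08
top cover_board 0.79 0.005 40 0.015837545477097897 [ 429.3 -234.6] [149.4  35.2] 20.15
top cover_board 0.79 0.022 1277 0.027019521794382252 [ 453.6 -248.3] [188.9  64.7] 15.19
wrist cover_board 0.56 0.022 9975 0.027408260240257446 [ 445.6 -254.6] [170.5  62.1] 14.89
```

View pics/wrist4.png

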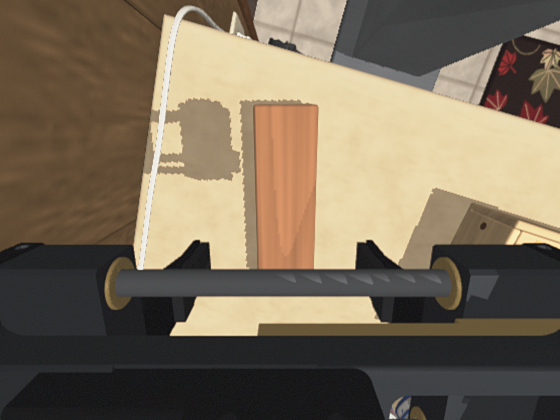

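The wrist view shows one neat pile, with the upper board at (285, 190) covering the base. Now I'll turn the tool and move to the box mouth.

{"op": "move_arm", "data": {"increments": [{"xyz": [0,0,0],"roll": 0.1235,"grip": 100},{"xyz": [0,0,0],"roll": 0.1235,"grip": 100},{"xyz": [0,0,0],"roll": 0.1235,"grip": 100},{"xyz": [0,0,0],"roll": 0.1235,"grip": 100},{"xyz": [0,0,0],"roll": 0.1235,"grip": 100}]}}

```text
time_s: 7.98
position: [0.4537, -0.2496, 0.1532]
tcp_rot: [[-0.933, 0.359, -0.004], [0.359, 0.933, 0.004], [0.005, 0.002, -1.0]]
force: [-0.5, 0.0, -0.4]
opening: 0.999
grasp_force: 0.0
```

{"op": "move_arm", "data": {"increments": [{"xyz": [0,0,0],"roll": 0.1235,"grip": 100},{"xyz": [0,0,0],"roll": 0.1235,"grip": 100},{"xyz": [0,0,0],"roll": 0.1235,"grip": 100},{"xyz": [0,0,0],"roll": 0.1235,"grip": 100},{"xyz": [0,0,0],"roll": 0.1235,"grip": 100}]}}

```text
time_s: 8.4
position: [0.4537, -0.2496, 0.1533]
tcp_rot: [[-0.553, 0.833, -0.004], [0.833, 0.553, 0.004], [0.005, -0.001, -1.0]]
force: [-0.0, -0.5, -0.0]
opening: 1.001
grasp_force: 0.0
```

{"op": "move_arm", "data": {"increments": [{"xyz": [0,0,0],"roll": 0.1235,"grip": 100},{"xyz": [0,0,0],"roll": 0.1235,"grip": 100},{"xyz": [0,0,0],"roll": 0.1235,"grip": 100},{"xyz": [0,0,0],"roll": 0.1235,"grip": 100},{"xyz": [0,0,0],"roll": 0.1235,"grip": 100}]}}

```text
time_s: 8.82
position: [0.4537, -0.2496, 0.1532]
tcp_rot: [[0.032, 0.999, -0.004], [0.999, -0.032, 0.004], [0.003, -0.004, -1.0]]
force: [-0.5, -1.2, 0.7]
opening: 0.999
grasp_force: 0.0
```

{"op": "move_arm", "data": {"increments": [{"xyz": [37.6,3.7,0],"roll": 0,"grip": 100},{"xyz": [37.6,3.7,0],"roll": 0,"grip": 100},{"xyz": [37.6,3.7,0],"roll": 0,"grip": 100},{"xyz": [37.6,3.7,0],"roll": 0,"grip": 100},{"xyz": [37.6,3.7,0],"roll": 0,"grip": 100}]}}

```text
time_s: 9.23
position: [0.4767, -0.0611, 0.1535]
tcp_rot: [[0.027, 1.0, -0.005], [1.0, -0.026, 0.002], [0.002, -0.005, -1.0]]
force: [1.1, 0.2, 0.1]
opening: 0.993
grasp_force: 0.0
```

{"op": "move_arm", "data": {"increments": [{"xyz": [37.6,3.7,0],"roll": 0,"grip": 100},{"xyz": [37.6,3.7,0],"roll": 0,"grip": 100},{"xyz": [37.6,3.7,0],"roll": 0,"grip": 100},{"xyz": [37.6,3.7,0],"roll": 0,"grip": 100},{"xyz": [37.6,3.7,0],"roll": 0,"grip": 100}]}}

```text
time_s: 9.65
position: [0.4999, 0.1261, 0.1534]
tcp_rot: [[0.026, 1.0, -0.005], [1.0, -0.026, -0.0], [-0.0, -0.005, -1.0]]
force: [0.7, 0.3, -0.6]
opening: 0.999
grasp_force: 0.0
```

{"op": "move_arm", "data": {"increments": [{"xyz": [37.6,3.7,0],"roll": 0,"grip": 80},{"xyz": [37.6,3.7,0],"roll": 0,"grip": 80},{"xyz": [0,0,0],"roll": 0,"grip": 70},{"xyz": [0,0,0],"roll": 0,"grip": 70}]}}

```text
time_s: 9.98
position: [0.5093, 0.201, 0.1534]
tcp_rot: [[0.021, 1.0, -0.004], [1.0, -0.021, -0.001], [-0.001, -0.004, -1.0]]
force: [-0.6, 0.0, 0.9]
opening: 0.78
grasp_force: 0.0
```

```bash
python3 - <<'E'
from h import *
s=bot.read_state();print(s['position'],s['tcp_rot'],s['joint_positions'],s['opening'])
P,p,d,c=shot('wrist','wrist5.png')
for r in bot.trace('turner','wrist')[:1]:
    m=r['mask'];hsv=cv2.cvtColor(p,cv2.COLOR_RGB2HSV)
    q=P[m];q=q[~np.isnan(q[:,0])]
    k=q[(q[:,2]>.004)&(q[:,2]<.032)]
    print(r['conf'],len(k),np.median(k[:,2]),*rect(k[:,:2]),k.min(0),k.max(0))
    for y in range(140,265,15):
        j=k[abs(k[:,1]*1000-y)<4]
        if len(j)>5: print(y,j[:,0].min(),j[:,0].max(),np.median(j[:,2]))
E
```

```text
[0.50934437 0.20100565 0.15335464] [[ 2.11677895e-02  9.99767064e-01 -4.21207653e-03]
 [ 9.99775411e-01 -2.11719127e-02 -9.36717865e-04]
 [-1.02567739e-03 -4.19130230e-03 -9.99990690e-01]] [ 9.84693161e+00  2.97696701e+01  9.69803533e+01 -1.44399161e-02
  5.34969356e+01  1.10685858e+01] 0.7803954871406553
0.69 2518 0.022400410297767848 [510.6 192.7] [138.8  25.4] 89.62 [0.4981809  0.12326982 0.0057646 ] [0.52369221 0.26207406 0.02553524]
140 0.5053141827731057 0.5195499172422208 0.019241206335664396
155 0.5034992381817561 0.5219139280057522 0.021205904736428527
170 0.501641973041593 0.5231222157190974 0.022316426900875402
185 0.5009457710837014 0.5231249893870193 0.022770056172292052
200 0.5013679405604082 0.5232192054552602 0.022980466705459612
215 0.5008518954178958 0.5233185552308541 0.022882465484632464
230 0.5001534862318826 0.5224217576856832 0.02282819160835131
245 0.49818090237871593 0.5235721726466387 0.022652360477550232
260 0.50096808512833 0.522704930432967 0.02158380765487311
```

View pics/wrist5.png

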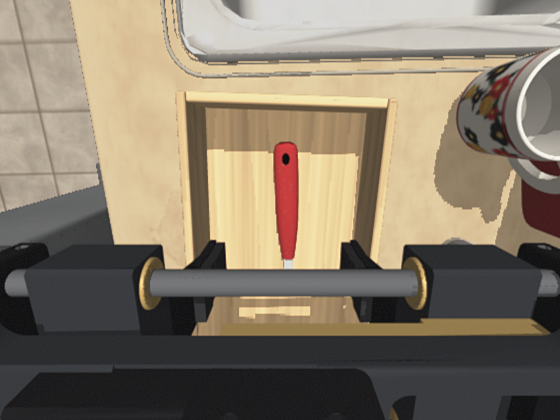

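The red handle shows clearly, from its end at (286, 145) to the neck at (289, 262), and the tool is nearly aligned. I'll descend 20 mm from the handle end.

{"op": "move_arm", "data": {"increments": [{"xyz": [30,1.3,20],"roll": 0,"grip": 70},{"xyz": [12,0.5,30],"roll": 0,"grip": 70},{"xyz": [0,0,35],"roll": 0,"grip": 70},{"xyz": [0,0,35],"roll": 0,"grip": 70},{"xyz": [0,0,12],"roll": 0,"grip": 70}]}}

```text
time_s: 10.5
position: [0.5103, 0.2387, 0.0191]
tcp_rot: [[0.028, 1.0, -0.009], [1.0, -0.028, -0.003], [-0.003, -0.009, -1.0]]
force: [-1.6, -0.3, -0.1]
opening: 0.699
grasp_force: 0.0
```

{"op": "move_arm", "data": {"increments": [{"xyz": [0,0,4],"roll": 0,"grip": 70},{"xyz": [0,0,0],"roll": 0,"grip": 70},{"xyz": [0,0,0],"roll": 0,"grip": 70}]}}

```text
time_s: 10.75
position: [0.5149, 0.2407, 0.0207]
tcp_rot: [[0.027, 1.0, 0.002], [1.0, -0.027, 0.0], [0.0, 0.002, -1.0]]
force: [0.7, 0.4, 0.1]
opening: 0.703
grasp_force: 0.0
```

{"op": "move_arm", "data": {"increments": [{"xyz": [2,-3,4],"roll": 0,"grip": 70},{"xyz": [0,0,3],"roll": 0,"grip": 70},{"xyz": [0,0,1.5],"roll": 0,"grip": 70},{"xyz": [0,0,0],"roll": 0,"grip": 70},{"xyz": [0,0,0],"roll": 0,"grip": 70}]}}

```text
time_s: 11.17
position: [0.511, 0.2435, 0.0116]
tcp_rot: [[0.025, 1.0, 0.001], [1.0, -0.025, 0.0], [0.0, 0.001, -1.0]]
force: [-0.2, -0.2, -0.3]
opening: 0.7
grasp_force: 0.0
```

{"op": "move_arm", "data": {"increments": [{"xyz": [0,0,0],"roll": 0,"grip": 50},{"xyz": [0,0,0],"roll": 0,"grip": 20},{"xyz": [0,0,0],"roll": 0,"grip": 15},{"xyz": [0,0,0],"roll": 0,"grip": 15},{"xyz": [0,0,0],"roll": 0,"grip": 15}]}}

```text
time_s: 11.58
position: [0.5108, 0.2433, 0.0111]
tcp_rot: [[0.025, 1.0, 0.0], [1.0, -0.025, -0.0], [-0.0, 0.0, -1.0]]
force: [-0.0, -0.3, 0.5]
opening: 0.404
grasp_force: 0.0
```

{"op": "move_arm", "data": {"increments": [{"xyz": [0,0,0],"roll": 0,"grip": 15},{"xyz": [0,0,0],"roll": 0,"grip": 15},{"xyz": [0,0,0],"roll": 0,"grip": 15}]}}

```text
time_s: 11.83
position: [0.5109, 0.2434, 0.0112]
tcp_rot: [[0.026, 1.0, 0.0], [1.0, -0.026, 0.0], [0.0, 0.0, -1.0]]
force: [0.6, -0.2, 0.1]
opening: 0.271
grasp_force: 30.0
```

Gripped: opening 0.271 with 30 N. I'll lift while watching the force.

{"op": "move_arm", "data": {"increments": [{"xyz": [0,0,-8],"roll": 0,"grip": 15},{"xyz": [0,0,-8],"roll": 0,"grip": 15},{"xyz": [0,0,-8],"roll": 0,"grip": 15},{"xyz": [0,0,-6],"roll": 0,"grip": 15},{"xyz": [0,0,0],"roll": 0,"grip": 15}]}}

```text
time_s: 12.25
position: [0.5119, 0.2437, 0.043]
tcp_rot: [[0.025, 1.0, 0.003], [1.0, -0.025, 0.001], [0.001, 0.003, -1.0]]
force: [-0.0, 1.0, -1.1]
opening: 0.27
grasp_force: 30.0
```

```bash
cat > t.py <<'E'
from h import *
s=bot.read_state();print(s['position'],s['force'],s['moment'],s['opening'],s['time_s'])
for n in ['scene','wrist','top']:
  P,p,d,c=shot(n)
  for r in bot.trace('turner',n)[:1]:
    q=P[r['mask']];q=q[~np.isnan(q[:,0])]
    print(n,round(r['conf'],2),len(q))
    for y in range(-60,500,20):
        j=q[abs(q[:,1]*1000-y)<4]
        if len(j)>4: print(y,np.round(np.median(j,0),3),end=' ')
    print()
E
python3 t.py
```

```text
[0.51193847 0.24368553 0.04303005] [-0.02335926  0.96192998 -1.10618549] [ 0.04901635  0.05178225 -0.03334597] 0.26969924717162896 12.25
wrist 0.92 2803
200 [0.511 0.203 0.05 ] 220 [0.511 0.219 0.053] 240 [0.511 0.242 0.053] 260 [0.511 0.26  0.053] 
top 0.81 235
140 [0.512 0.141 0.042] 160 [0.51  0.16  0.048] 180 [0.509 0.18  0.049] 200 [0.507 0.2   0.051]
```

{"op": "move_arm", "data": {"increments": [{"xyz": [0,0,-5],"roll": 0,"grip": 15},{"xyz": [0,0,-5],"roll": 0,"grip": 15},{"xyz": [0,0,-4],"roll": 0,"grip": 15},{"xyz": [0,0,-4],"roll": 0,"grip": 15},{"xyz": [0,0,0],"roll": 0,"grip": 15}]}}

```text
time_s: 12.97
position: [0.5115, 0.2435, 0.0602]
tcp_rot: [[0.025, 1.0, 0.002], [1.0, -0.025, 0.0], [0.001, 0.002, -1.0]]
force: [0.0, 0.1, -0.5]
opening: 0.268
grasp_force: 30.0
```

{"op": "move_arm", "data": {"increments": [{"xyz": [0,0,-4],"roll": 0,"grip": 15},{"xyz": [0,0,-4],"roll": 0,"grip": 15},{"xyz": [0,0,-4],"roll": 0,"grip": 15},{"xyz": [0,0,0],"roll": 0,"grip": 15},{"xyz": [0,0,0],"roll": 0,"grip": 15}]}}

```text
time_s: 13.38
position: [0.511, 0.2434, 0.0715]
tcp_rot: [[0.026, 1.0, 0.001], [1.0, -0.026, 0.0], [0.0, 0.001, -1.0]]
force: [-0.5, -0.7, -1.1]
opening: 0.269
grasp_force: 30.0
```

```bash
python3 t.py
```

```text
[0.51095519 0.24343178 0.07146289] [-0.50583324 -0.72161919 -1.06333516] [0.06197495 0.00257907 0.04140418] 0.2692451573659651 13.3833
scene 0.67 176
200 [0.5   0.202 0.04 ] 220 [0.524 0.216 0.08 ] 240 [0.508 0.241 0.085] 260 [0.516 0.261 0.085] 
wrist 0.72 2619
200 [0.51  0.202 0.077] 220 [0.511 0.218 0.08 ] 240 [0.51  0.242 0.083] 260 [0.51  0.259 0.083] 
top 0.56 183
160 [0.509 0.16  0.071] 180 [0.507 0.18  0.075] 200 [0.507 0.2   0.076]
```

It is pivoting in the grip as wanted (about 8° so far). I'll pull back and up.

{"op": "move_arm", "data": {"increments": [{"xyz": [5,0,-7],"roll": 0,"grip": 15},{"xyz": [6,0,-6],"roll": 0,"grip": 15},{"xyz": [6,0,-6],"roll": 0,"grip": 15},{"xyz": [6,0,-6],"roll": 0,"grip": 15},{"xyz": [6,0,-6],"roll": 0,"grip": 15}]}}

```text
time_s: 14.1
position: [0.5117, 0.2733, 0.1031]
tcp_rot: [[0.025, 1.0, 0.001], [1.0, -0.025, 0.0], [0.0, 0.001, -1.0]]
force: [0.6, 0.4, -1.5]
opening: 0.264
grasp_force: 30.0
```

{"op": "move_arm", "data": {"increments": [{"xyz": [6,0,-5],"roll": 0,"grip": 15},{"xyz": [0,0,0],"roll": 0,"grip": 15},{"xyz": [0,0,0],"roll": 0,"grip": 15}]}}

```text
time_s: 14.35
position: [0.5119, 0.279, 0.1077]
tcp_rot: [[0.024, 1.0, 0.001], [1.0, -0.024, 0.0], [0.0, 0.001, -1.0]]
force: [-0.2, 1.1, -1.2]
opening: 0.262
grasp_force: 30.0
```

```bash
python3 t.py
```

```text
[0.51192436 0.27902535 0.10768338] [-0.20266655  1.06805354 -1.19987417] [ 0.04012136 -0.03482202 -0.04731857] 0.26153181139183257 14.35
scene 0.58 134
240 [0.523 0.241 0.106] 280 [0.512 0.28  0.122] 300 [0.513 0.298 0.123] 
wrist 0.78 2384
240 [0.511 0.24  0.107] 280 [0.511 0.28  0.12 ] 300 [0.511 0.296 0.119] 
top 0.88 311
140 [0.51  0.141 0.063] 160 [0.512 0.16  0.07 ] 180 [0.51 0.18 0.08] 200 [0.507 0.2   0.091] 220 [0.507 0.22  0.098] 240 [0.508 0.24  0.105]
```

The step 2 pose is reached: tilt about 21°, handle end at about 0.115 m, tip under the cover. I'll slide it out along its own axis.

{"op": "move_arm", "data": {"increments": [{"xyz": [10,0,-3.2],"roll": 0,"grip": 15},{"xyz": [13,0,-4.3],"roll": 0,"grip": 15},{"xyz": [13,0,-4.3],"roll": 0,"grip": 15},{"xyz": [13,0,-4.3],"roll": 0,"grip": 15},{"xyz": [0,0,0],"roll": 0,"grip": 15}]}}

```text
time_s: 15.07
position: [0.514, 0.3312, 0.1248]
tcp_rot: [[0.023, 1.0, 0.004], [1.0, -0.023, 0.003], [0.003, 0.004, -1.0]]
force: [1.1, 0.1, -1.1]
opening: 0.264
grasp_force: 30.0
```

{"op": "move_arm", "data": {"increments": [{"xyz": [13,0,-4.5],"roll": 0,"grip": 15},{"xyz": [13,0,-4.5],"roll": 0,"grip": 15},{"xyz": [13,0,-4.5],"roll": 0,"grip": 15},{"xyz": [13,0,-4.5],"roll": 0,"grip": 15},{"xyz": [0,0,0],"roll": 0,"grip": 15}]}}

```text
time_s: 15.48
position: [0.5153, 0.3828, 0.1428]
tcp_rot: [[0.023, 1.0, 0.004], [1.0, -0.023, 0.003], [0.003, 0.004, -1.0]]
force: [0.1, 0.8, -0.1]
opening: 0.266
grasp_force: 30.0
```

```bash
python3 t.py
```

```text
[0.5152527  0.38283209 0.14277247] [ 0.06483289  0.80609234 -0.08235496] [ 0.09099772 -0.01499612  0.02177887] 0.26642327265619975 15.4833
scene 0.83 315
140 [0.521 0.141 0.064] 160 [0.52  0.161 0.073] 180 [0.516 0.181 0.081] 200 [0.521 0.201 0.087] 220 [0.516 0.219 0.091] 380 [0.509 0.383 0.154] 400 [0.519 0.4   0.159] 
wrist 0.82 2496
240 [0.533 0.24  0.007] 300 [0.496 0.298 0.069] 340 [0.514 0.34  0.14 ] 380 [0.514 0.38  0.154] 400 [0.513 0.397 0.155] 
top 0.31 723
-60 [ 0.674 -0.06   0.052]
```

{"op": "move_arm", "data": {"increments": [{"xyz": [13,0,-4.5],"roll": 0,"grip": 15},{"xyz": [13,0,-4.5],"roll": 0,"grip": 15},{"xyz": [12,0,-6],"roll": 0,"grip": 15},{"xyz": [8,0,-20],"roll": 0,"grip": 15},{"xyz": [0,0,-30],"roll": 0,"grip": 15}]}}

```text
time_s: 16.2
position: [0.5135, 0.4249, 0.2033]
tcp_rot: [[0.025, 1.0, -0.007], [1.0, -0.025, -0.003], [-0.003, -0.007, -1.0]]
force: [1.6, 0.5, -0.1]
opening: 0.264
grasp_force: 30.0
```

{"op": "move_arm", "data": {"increments": [{"xyz": [0,0,-30],"roll": 0,"grip": 15},{"xyz": [0,0,-30],"roll": 0,"grip": 15},{"xyz": [0,0,-25],"roll": 0,"grip": 15},{"xyz": [0,0,-15],"roll": 0,"grip": 15},{"xyz": [0,0,0],"roll": 0,"grip": 15}]}}

```text
time_s: 16.62
position: [0.5175, 0.4257, 0.3109]
tcp_rot: [[0.026, 1.0, 0.007], [1.0, -0.026, 0.004], [0.004, 0.007, -1.0]]
force: [0.2, -0.1, -0.7]
opening: 0.268
grasp_force: 30.0
```

```bash
sed -i "s/P,p,d,c=shot(n)/P,p,d,c=shot(n,n+'_end.png')/" t.py; python3 t.py
```

```text
[0.51745781 0.42568931 0.31090654] [ 0.19428238 -0.05025431 -0.74698215] [0.04576697 0.01113658 0.04388692] 0.26807300612851503 16.6167
scene 0.98 813
180 [0.533 0.181 0.234] 200 [0.525 0.201 0.241] 220 [0.531 0.221 0.249] 240 [0.527 0.241 0.256] 260 [0.52  0.26  0.259] 300 [0.521 0.299 0.273] 320 [0.522 0.32  0.281] 340 [0.525 0.34  0.292] 360 [0.527 0.359 0.3  ] 380 [0.529 0.38  0.306] 400 [0.529 0.4   0.314] 440 [0.525 0.441 0.327] 
wrist 0.61 2408
380 [0.514 0.38  0.304] 400 [0.517 0.398 0.31 ] 420 [0.513 0.422 0.318] 440 [0.515 0.44  0.321]
```

View pics/scene_end.png

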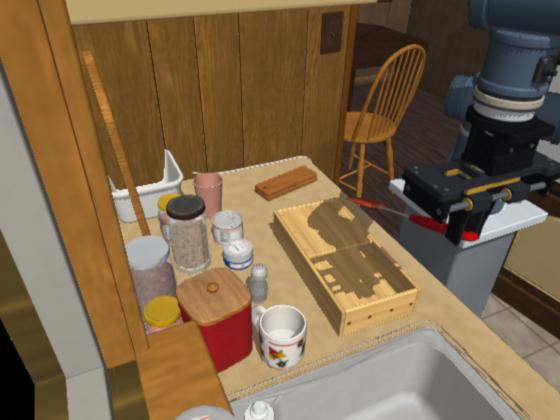

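The scene view shows the box empty, the boards piled at (287, 183), and the turner held in the air from the blade at (360, 203) to the handle at (465, 235). I'll centre it over the box and let it settle.

{"op": "move_arm", "data": {"increments": [{"xyz": [-20,0,0],"roll": 0,"grip": 15},{"xyz": [-30,0,0],"roll": 0,"grip": 15},{"xyz": [-30,0,0],"roll": 0,"grip": 15},{"xyz": [-30,0,0],"roll": 0,"grip": 15},{"xyz": [-20,0,0],"roll": 0,"grip": 15}]}}

```text
time_s: 17.33
position: [0.5112, 0.2927, 0.3048]
tcp_rot: [[0.026, 1.0, -0.003], [1.0, -0.026, -0.002], [-0.002, -0.003, -1.0]]
force: [0.8, 0.2, -0.5]
opening: 0.267
grasp_force: 30.0
```

{"op": "move_arm", "data": {"increments": [{"xyz": [0,0,0],"roll": 0,"grip": 15},{"xyz": [0,0,0],"roll": 0,"grip": 15},{"xyz": [0,0,0],"roll": 0,"grip": 15},{"xyz": [0,0,0],"roll": 0,"grip": 15},{"xyz": [0,0,0],"roll": 0,"grip": 15}]}}

```text
time_s: 17.75
position: [0.512, 0.2964, 0.3059]
tcp_rot: [[0.024, 1.0, -0.0], [1.0, -0.024, 0.0], [0.0, -0.0, -1.0]]
force: [0.1, 0.0, -0.9]
opening: 0.263
grasp_force: 30.0
```

```bash
python3 t.py; python3 -c "
from rig import bot
print(bot.hand_in())"
```

```text
[0.51198334 0.29638105 0.30586044] [ 0.14584351  0.04340178 -0.93518684] [-0.03862226  0.0988559  -0.00799214] 0.26291477810263186 17.75
scene 0.61 551
40 [0.521 0.041 0.224] 60 [0.529 0.06  0.234] 80 [0.528 0.082 0.241] 100 [0.526 0.101 0.249] 120 [0.516 0.119 0.251] 140 [0.513 0.14  0.258] 180 [0.515 0.179 0.272] 200 [0.518 0.201 0.281] 220 [0.521 0.22  0.29 ] 240 [0.523 0.24  0.297] 260 [0.523 0.26  0.303] 300 [0.515 0.301 0.322] 320 [0.512 0.317 0.319] 
wrist 0.88 2429
260 [0.511 0.26  0.306] 300 [0.512 0.3   0.32 ] 320 [0.511 0.318 0.401] 
top 0.65 3603
-40 [ 0.474 -0.04   0.068] -20 [ 0.447 -0.02   0.068] 0 [0.439 0.    0.069] 20 [0.434 0.02  0.068] 40 [0.436 0.04  0.068] 60 [0.433 0.06  0.069] 80 [0.43  0.08  0.068] 100 [0.428 0.1   0.068] 120 [0.423 0.12  0.067] 140 [0.421 0.139 0.035] 160 [0.42  0.16  0.027] 180 [0.421 0.18  0.036] 200 [0.421 0.2   0.045] 220 [0.423 0.22  0.036] 240 [0.423 0.24  0.03 ] 260 [0.425 0.26  0.017] 
the job is handed in; nothing more can be done
None
```

The job is handed in at about 18 s: the board is piled squarely on its match and released, and the turner came out handle first and is held above the box, its lowest point about 0.22 m over the worktop; no verdict came back.

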